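# Gauge a keyway and flag it

## Task

Take the yellow depth gauge from its orange stand, lower its sprung probe into the keyway of the block clamped in the blue vice and press, firmly but gently (never 30 N or more), until the gauge's steel foot sits flat on the block, and hold it so for a good second while you read the depth. Put the gauge back standing on its stand, and slide the tally's black marker fully to the green end if the keyway is 8 mm deep or more, or fully to the red end if it is shallower (within half a millimetre of 8 either end will do). Leave the other loose things on the bench where they are.

Things in the scene. Friction and masses are not known exactly. Their poses are not given: they have to be found in the camera images.
- gauge: depth gauge, 0.2 to 0.35 kg. Origin: centre of the underside of its steel foot, z up. Foot 56 (x) x 22 (y) x 12 high; on it a yellow column 26 (x) x 24 (y) from 12 to 74 above the underside. The probe, a 5 mm steel pin, sticks 16 out of the middle of the underside.
- gauge_grip (a point): middle of the yellow column, 52 above the underside of the gauge's foot: the place to grip it, across y (24 wide). Axes as the gauge's.
- needle (a joint): angle of the black needle on the gauge's round dial (42 across, on the +x side of the column, 25 to 62 above the foot's underside, reaching out to x = 50, looking outward and up), rad. 250 x the probe's value: 2.0 is straight up the dial and means 8 mm deep; lower, in the green half, is deeper; higher, in the red half, shallower.
- probe (a joint): how far the sprung probe is pushed into the gauge, m: 0 fully out (16 mm below the foot), 0.016 flush with it. With the foot flat on the block and the probe on the keyway floor, depth = 0.016 - value. The spring pushes out with 2.4 N at 0, 0.2 N more per mm, 5.6 N when flush; it springs back out by itself.
- stand_seat (a point): middle of the top of the gauge stand, 40 above the bench, where the gauge's origin belongs (it starts within 5 mm of it). Fixed: black base 110 x 80 and two orange blocks, 30 (x) x 50 (y) each, with a 28 gap between them along x in which the probe hangs freely. Axes as the gauge's when it stands there.
- slot (a point): point on the vice at the level of the jaw tops (70 above the bench), in the middle of the keyway: x across the keyway, y along it, z up. The gauge's foot must bridge the groove: gauge x along this x, either way round (within 0.1 rad), its middle within 3 mm of the groove's middle line and within 25 mm of this point along y.
- vice: fixed blue vice, bed 200 (x) x 90 (y), handle out to x = 145; origin on the bench under point slot, same axes. It clamps an aluminium block, 56 (x) x 80 (y), whose top stands 6 to 14 mm above the jaw tops, different each time, not measured. Keyway in its top: groove 9 mm wide, open at both ends; depth 4 to 12 mm, to be found. Block and vice do not give.
- tally (a joint): position of the tally marker along its track, m: 0 at the red end, 0.12 at the green end, starts near the middle. It stays where it is left; about 1.5 N moves it.
- tally_top (a point): top centre of the black tally marker, 54 above the bench. The marker is a block 28 (x) x 20 (y) x 40 high. It slides along this y: +y towards the green end, -y towards the red end. The aluminium track under it is 40 wide, 170 long, 14 high, fixed.
- wrench: flat open/ring spanner, steel, 180 long, 8 high, lying. Loose bystander: leave it. Origin at its underside.
- screwdriver: screwdriver with a red handle, 200 long, 26 high, lying. Loose bystander: leave it. Origin at its underside.
- tape: blue ring (tape roll) lying flat, 96 across, 24 high. Loose bystander: leave it. Origin at its underside.
- keysteel: bare steel key bar 12 x 60 x 10 lying flat. Loose bystander: leave it. Origin at its underside.
- hub: dark steel bored hub, 56 across, 30 high. Loose bystander: leave it. Origin at its underside.
- drift: upright brass pin 28 across, 70 high. Loose bystander: leave it. Origin at its underside.
Mind the look-alikes: they are no part of the job. Leave any purple or turquoise look-alike of the gauge alone.

How it is judged:
By the outcome, as a careful person would: the job done as asked, in the order asked, and still so for the second after the job is handed in, with the robot touching nothing.
It also fails if it takes over 72 s, if anything falls off the work surface, if the arm or the gripper's body presses on something with over 40 N, if the wrist force passes 120 N, or if a joint passes its speed limit or range.

## Robot

A 7-joint arm with a two-finger parallel gripper is mounted at the origin on the work surface. World frame = base frame: x ahead of the robot, y to its left, z up, the work surface at z = 0. Lengths are in m, angles in rad, forces in N, time in s.
With the tool pointing down it reaches from about 0.4 to 0.9 m from the base axis. Payload 5.5 kg.
Tool frame: the origin (TCP) lies midway between the tips of the shut fingers; the grasp point (between the pads) lies 19 mm behind it (grasp_offset is the distance from the TCP to the grasp point, in m); z points along the fingers, y is the line along which they close (so a half turn about z gives the same grasp; the last joint's range is limited). The gripper opens to 92 mm and grips with 3 to 60 N. Pads are 19 mm wide; open, the fingers measure 130 mm over their backs; the gripper's body (75 mm by 190 mm) begins 47 mm behind the grasp point.
Start: joints at [-1.071, 0.501, -0.427, 1.55, 0.221, 1.138, -0.21], TCP at [0.152, 0.632, 0.227] pointing down, gripper open.
Joint ranges: [-2.88, 2.88], [-0.31, 2.03], [-1.54, 1.56], [0.2, 2.42], [-1.41, 4.55], [0.19, 2.02], [-2.57, 2.57]. Speed limits (rad/s): [2.57, 2.57, 3.14, 3.14, 3.14, 3.14, 3.14].

## Interface

Orientations are given as [roll, pitch, yaw] about the fixed x, y, z axes, in that order (R = Rz(yaw) Ry(pitch) Rx(roll)).
In Python, from bench import * gives the robot as it stands. The module is installed in compiled form; this text tells all that it offers.
- The arm moves only by the tool drive_tool, never from a script. Its argument "moves" is text: rows parted by semicolons, each of 6 numbers parted by spaces: the shift along the tool's x, y, z in mm, then the turn, a rotation vector about the tool's x, y, z in degrees. A call has 1 to 10 rows; each row shifts and turns the commanded pose from where the row before left it, along the tool's axes as they then stand; what a row does not reach is not made up. A row lasts 1/10 s, in which the tool goes at most 50 mm and 8.59 degrees, less where a joint would pass 70% of its speed; a pose out of reach is approached as far as the arm can. A call is refused whole if a number of a shift passes 50 or a number of a turn 8.59, either way. A call with a gripper value outside its range is refused whole. "hand" is the closure, from 0 (fully open) to 1 (shut), set as the call begins (left out, the last holds). The fingers move at their own pace and stop on an object; "force" is the grip in N (left out, the last holds). Time passes only in rows, so rows that do not move let the fingers close. It gives the time, the measured TCP pose, the force, the opening and the grip force at its end, in the units of the state.
- get_state(): the state, without advancing time (a new reading comes with each control period).
- read_camera(name): name is "scene" or "top"; returns a dict with "color" (480x640x3 uint8, red, green, blue), "intrinsics" (3x3 intrinsics, pixels), "rvec" (rotation vector, rad) and "tvec" (3), from world to camera coordinates, as OpenCV has them. Camera axes: x right, y down, z forward; pixel columns grow to the right and rows downward; lengths in m; the calibration is good to about 2 mm. A picture is of the moment at which its call begins. There is no depth.
- hand_in(): hands the job in; it is judged then, once.
The state is a dict: "time_s": time; "joint_positions": joint angles; "qvel": joint speeds; "effort": joint torques, N m; "eef_pos": TCP position; "orientation": TCP orientation; "wrist_force": force on the tool from outside, world axes, zero at the start; "torque": the same for the moment, N m; "finger_gap": finger opening in m; "grasp_force": force on a finger pad.
Only numpy, scipy, OpenCV 4.12 (cv2) and the standard library are available. Lean on these libraries where they do the work, as an engineer would, in place of code of your own. Each camera call takes 0.05 s, during which the arm holds its last target. There are 200 camera calls.

## Working session

There is one attempt and no reset: what is moved stays moved. The work goes in short steps, Python scripts to look and compute and a tool call to move; the robot and the scene stay as the last step left them, time stands still between calls to the robot, and variables do not carry over. Pictures are saved under pics/ and viewed, at most 11 in all, crops included, and the job is handed in when it is done.

Besides the shell and the picture viewer there is one more tool, called after "Emit:" as name(argument=value, ...), one argument or row to a line, values as JSON. drive_tool: Moves the arm, as the interface text tells. Its arguments: {"type":"object","properties":{"moves":{"type":"string"},"hand":{"type":"number"},"force":{"type":"number"}},"required":["moves"]}

```bash
mkdir -p pics
cat > h.py <<'E'
from bench import *
import numpy as np, cv2
def grab(n):
    c=read_camera(n); K=np.array(c["intrinsics"],float); R=cv2.Rodrigues(np.array(c["rvec"],float))[0]; t=np.array(c["tvec"],float).ravel()
    return c["color"],K,R,t
def toplane(uv,z,K,R,t):
    o=-R.T@t; d=R.T@np.linalg.inv(K)@np.array([uv[0],uv[1],1.]); return o+d*(z-o[2])/d[2]
def proj(p,K,R,t):
    q=K@(R@np.array(p,float)+t); return q[:2]/q[2]
E
python3 - <<'E'
from h import *
for n in("scene","top"):
    im,K,R,t=grab(n); cv2.imwrite(f"pics/{n}0.png",im[...,::-1]); print(n,K.tolist(),-R.T@t,R[2])
print(get_state())
E
```

```text
scene [[436.9731431641331, 0.0, 317.22969684038213], [0.0, 436.9731431641331, 234.0905302249726], [0.0, 0.0, 1.0]] [1.08763442 0.20171018 0.78942797] [-0.63131143 -0.19093724 -0.7516574 ]
top [[501.8998859317638, 0.0, 317.135984224631], [0.0, 501.8998859317638, 233.94143670772573], [0.0, 0.0, 1.0]] [0.4017197  0.01609858 1.12979519] [ 0.0790092   0.01193203 -0.99680247]
{'time_s': 0.1, 'joint_positions': array([-1.0708233 ,  0.5017296 , -0.4267977 ,  1.55133165,  0.22081325,
        1.13829351, -0.21032934]), 'qvel': array([-0.00063714, -0.00168104, -0.00096176, -0.00230366, -0.00158379,
        0.00132035, -0.00061082]), 'effort': array([-1.14224115e-02, -5.67868888e+01, -5.83858028e+00, -2.79910487e+01,
       -6.89491024e-02,  2.40713451e-02,  5.18303455e-05]), 'eef_pos': array([0.15237157, 0.63125145, 0.2258023 ]), 'orientation': array([-3.13988454e+00, -4.13485805e-05,  2.90483280e+00]), 'wrist_force': array([-0.6876995 ,  0.07169731, -0.39170092]), 'torque': array([0.02213296, 0.002494  , 0.05614483]), 'grasp_force': 0.0, 'finger_gap': 0.09202669710642121}
```

View pics/scene0.png

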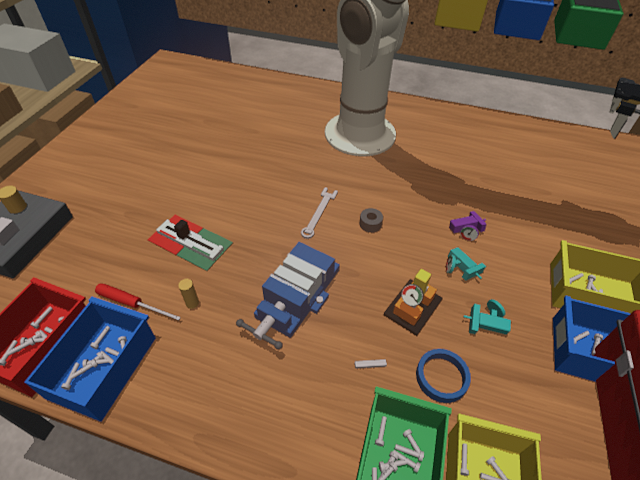

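View pics/top0.png

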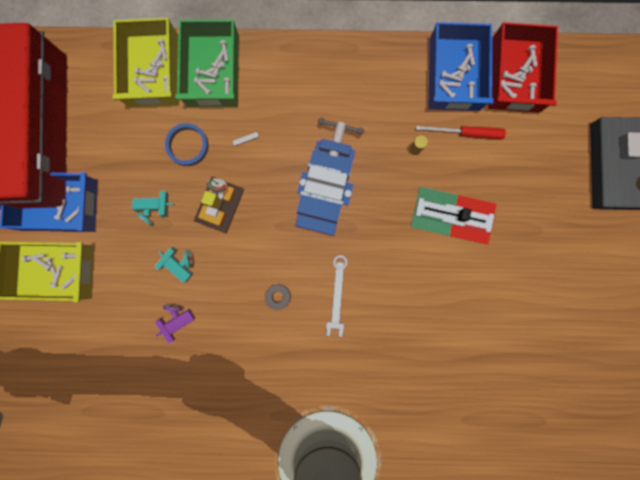

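The scene view shows the gauge on its stand at about (415,300), the vice at (295,285) and the tally at (190,240). In the top view they are at (217,203), (326,185) and (455,215). I'll zoom in next.

Run:
```python
import cv2,numpy as np
t=cv2.imread("pics/top0.png"); s=cv2.imread("pics/scene0.png")
def c(im,x,y,w,h): return cv2.resize(im[y:y+h,x:x+w],(400,300),interpolation=cv2.INTER_CUBIC)
o=np.vstack([np.hstack([c(t,168,165,100,75),c(t,270,125,120,90)]),np.hstack([c(s,375,260,100,75),c(s,250,235,100,75)])])
cv2.imwrite("pics/crops.png",o)
```

```text
(no output)
```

View pics/crops.png

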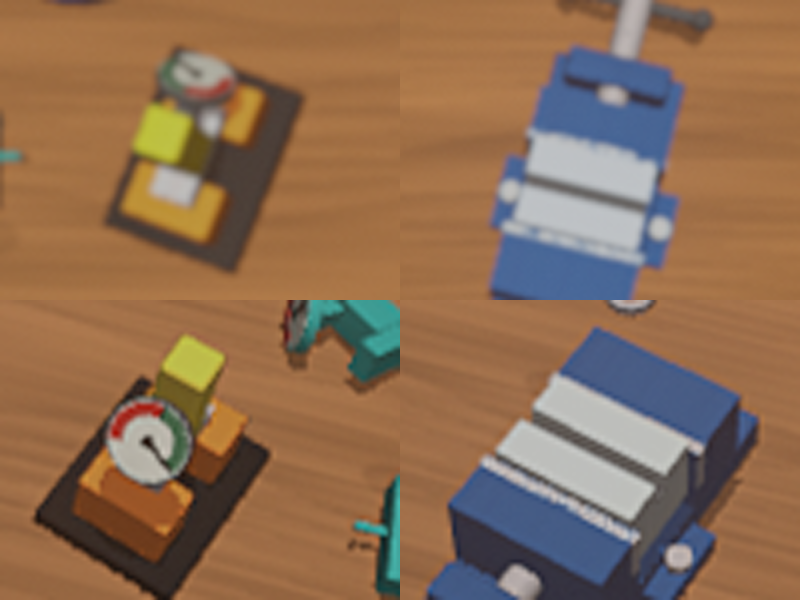

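```bash
cat >> h.py <<'E'
def blob(m,roi):
    x,y,w,h=roi; z=np.zeros_like(m); z[y:y+h,x:x+w]=m[y:y+h,x:x+w]
    n,l,s,c=cv2.connectedComponentsWithStats(z); i=1+np.argmax(s[1:,4]); return (l==i).astype(np.uint8),c[i],s[i]
def rect(m,z,*cam):
    cs=cv2.findContours(m,cv2.RETR_EXTERNAL,cv2.CHAIN_APPROX_NONE)[0]; k=max(cs,key=cv2.contourArea)[:,0]
    P=np.array([toplane(p,z,*cam)[:2] for p in k])*1000
    (c,s,a)=cv2.minAreaRect(P.astype(np.float32)); return np.round(c,1),np.round(s,1),round(a,1)
E
python3 - <<'E'
from h import *
T=grab("top");S=grab("scene")
for nm,(im,*cam),g,v in(("top",T,(190,170,60,50),(285,140,80,80)),("scene",S,(400,260,40,45),(255,240,80,70))):
    hsv=cv2.cvtColor(im,cv2.COLOR_RGB2HSV); H,Sa,V=cv2.split(hsv)
    m=((H>25)&(H<36)&(Sa>150)&(V>165)).astype(np.uint8)
    b,c,s=blob(m,g); print(nm,"yellow top",c,s[4],toplane(c,.114,*cam),rect(b,.114,*cam))
    m=((H>8)&(H<24)&(Sa>195)&(V>150)).astype(np.uint8)
    if nm=="top":
        for r in((190,200,50,30),(215,175,40,28)):
            b,c,s=blob(m,r); print("orange",c,s[4],toplane(c,.04,*cam),rect(b,.04,*cam))
        m=(V<85).astype(np.uint8); b,c,s=blob(m,(180,165,80,80)); print("base",c,s[4],rect(b,.008,*cam))
    m=((Sa<50)&(V>165)).astype(np.uint8)
    z=np.zeros_like(m); x,y,w,h=v; z[y:y+h,x:x+w]=m[y:y+h,x:x+w]
    n,l,st,cc=cv2.connectedComponentsWithStats(z)
    for i in range(1,n):
        if st[i,4]>60: print("white",cc[i],st[i,4],toplane(cc[i],.08,*cam),rect((l==i).astype(np.uint8),.08,*cam))
im,*cam=T; H,Sa,V=cv2.split(cv2.cvtColor(im,cv2.COLOR_RGB2HSV))
m=((V<60)).astype(np.uint8); b,c,s=blob(m,(420,190,80,50)); print("tally",c,s,toplane(c,.054,*cam))
for nm,mm in(("green",(H>45)&(H<85)&(Sa>80)),("red",((H<6)|(H>172))&(Sa>150)&(V>90))):
    b,c,s=blob(mm.astype(np.uint8),(400,175,110,80)); print(nm,c,s[4],toplane(c,0.003,*cam),rect(b,.003,*cam))
E
```

```text
top yellow top [208.048 197.84 ] 125 [0.55270458 0.25279719 0.114     ] (array([552.7, 252.8]), array([22.2, 24.1]), 73.5)Traceback (most recent call last):
  File "<stdin>", line 10, in <module>
  File "h.py", line 12, in blob
    n,l,s,c=cv2.connectedComponentsWithStats(z); i=1+np.argmax(s[1:,4]); return (l==i).astype(np.uint8),c[i],s[i]
                                                     ~~~~~~~~~^^^^^^^^^
    return _wrapfunc(a, 'argmax', axis=axis, out=out, **kwds)
    return bound(*args, **kwds)
ValueError: attempt to get argmax of an empty sequence
```

Run:
```python
from h import *
def ld(n):
    im,*c=grab(n); return im,*c
T=ld("top");S=ld("scene")
hs=cv2.cvtColor(T[0],cv2.COLOR_RGB2HSV)
print("px",hs[213,205],hs[216,218],hs[190,229],"base",hs[222,200],"tally",hs[214,464], "blk",hs[175,325],hs[187,325],hs[182,325])
for nm,(im,*cam),g,v in(("top",T,(190,170,60,50),(285,140,80,80)),("scene",S,(400,260,40,45),(255,240,80,70))):
    H,Sa,V=cv2.split(cv2.cvtColor(im,cv2.COLOR_RGB2HSV))
    m=((H>25)&(H<36)&(Sa>150)&(V>165)).astype(np.uint8)
    b,c,s=blob(m,g); print(nm,"yellow top",c,s[4],toplane(c,.114,*cam),rect(b,.114,*cam))
    if nm=="top":
        m=((H>12)&(H<25)&(Sa>170)&(V>190)).astype(np.uint8)
        for r in((190,203,50,30),(218,175,40,28)):
            try: b,c,s=blob(m,r); print("orange",c,s[4],toplane(c,.04,*cam),rect(b,.04,*cam))
            except Exception: print("no orange")
        b,c,s=blob((V<85).astype(np.uint8),(180,165,80,80)); print("base",c,s[4],rect(b,.008,*cam))
    m=((Sa<50)&(V>165)).astype(np.uint8)
    z=np.zeros_like(m); x,y,w,h=v; z[y:y+h,x:x+w]=m[y:y+h,x:x+w]
    n,l,st,cc=cv2.connectedComponentsWithStats(z)
    for i in range(1,n):
        if st[i,4]>60: print("white",cc[i],st[i,4],toplane(cc[i],.08,*cam),rect((l==i).astype(np.uint8),.08,*cam))
im,*cam=T; H,Sa,V=cv2.split(hs)
for nm,mm in(("tally",(V<70)),("green",(H>45)&(H<85)&(Sa>80)),("red",((H<6)|(H>172))&(Sa>150)&(V>90))):
    try: b,c,s=blob(mm.astype(np.uint8),(400,180,110,70)); print(nm,c,s,toplane(c,0.003,*cam),rect(b,.003 if nm!="tally" else .054,*cam))
    except Exception: print("no",nm)
```

```text
px [ 18 115 189] [ 20 178 189] [ 20 180 187] base [11 97 84] tally [10 14 53] blk [103   9 196] [105  10 198] [ 15  10 107]
top yellow top [208.048 197.84 ] 125 [0.55270458 0.25279719 0.114     ] (array([552.7, 252.8]), array([22.2, 24.1]), 73.5)
orange [202. 213.] 1 [0.53000063 0.28216782 0.04      ] (array([530. , 282.2]), array([0., 0.]), 0.0)
orange [230. 189.] 1 [0.58405134 0.22235527 0.04      ] (array([584.1, 222.4]), array([0., 0.]), 0.0)
base [226.18257261 210.03112033] 482 (array([553.5, 252.8]), array([ 75.9, 105.1]), 69.5)
white [327.12195122 174.13414634] 492 [0.61232415 0.00969799 0.08      ] (array([613.3,  10.4]), array([83.4, 29.1]), 76.7)
white [321.90863787 191.34717608] 602 [0.5753394  0.02013344 0.08      ] (array([575.2,  21.8]), array([97.9, 32.5]), 75.9)
scene yellow top [422.83478261 275.16521739] 115 [0.5558026  0.25305168 0.114     ] (array([555.5, 253.3]), array([21.7, 23.9]), 72.4)
white [302.70466321 265.65803109] 386 [0.58231712 0.01951972 0.08      ] (array([582.9,  21.3]), array([88.9, 24.8]), 75.1)
white [293.41666667 276.92741935] 372 [0.61461462 0.01113605 0.08      ] (array([614.5,  10.4]), array([79.6, 22.7]), 76.2)
white [289.94505495 284.71428571] 91 [0.63433234 0.01101991 0.08      ] (array([634.1,   9.4]), array([89.6,  5.4]), 76.6)
tally [463.30882353 214.89705882] [452 209  21  12 136] [ 0.5394244 -0.2988412  0.003    ] (array([ 531.9, -281.3]), array([24.6, 37.5]), 20.1)
green [430.48979592 224.24036281] [412 215  38  20 441] [ 0.51709246 -0.22509895  0.003     ] (array([ 518.1, -225.7]), array([83.9, 28.9]), 78.1)
red [470.3798768  233.55441478] [451 225  40  19 487] [ 0.49752032 -0.31442053  0.003     ] (array([ 498.6, -314. ]), array([86.6, 31.1]), 78.7)
```

Run:
```python
from h import *
from scipy.optimize import least_squares
def groove(n,a,b,half):
    im,*cam=grab(n); g=cv2.cvtColor(im,cv2.COLOR_RGB2GRAY).astype(np.float32)
    a=np.array(a,float);b=np.array(b,float);d=(b-a)/np.linalg.norm(b-a);nn=np.array([-d[1],d[0]])
    s=np.arange(-half,half+.01,.25);out=[]
    for k in np.linspace(.12,.88,30):
        p=a+(b-a)*k; q=p+s[:,None]*nn
        v=cv2.remap(g,q[:,0].astype(np.float32)[None],q[:,1].astype(np.float32)[None],cv2.INTER_LINEAR)[0]
        w=np.clip(np.percentile(v,80)-8-v,0,None); out.append(p+nn*(w@s)/w.sum())
    return np.array(out),cam
T=groove("top",(307.5,178.4),(344.4,187.1),5)
S=groove("scene",(250+105/4,235+120/4),(250+265/4,235+188/4) if 0 else (250+262/4,235+190/4),4)
for z in(.076,.08,.084):
  for P,cam in(T,S):
    W=np.array([toplane(p,z,*cam)[:2] for p in P])*1000; vx,vy,x0,y0=cv2.fitLine(W.astype(np.float32),cv2.DIST_HUBER,0,.01,.01).ravel()
    r=(W-[x0,y0])@[-vy,vx]
    print(z,"yaw of along",np.degrees(np.arctan2(vy,vx))%180,"x at y=15:",x0+(15-y0)*vx/vy,"rms",r.std(), "ends",W[0],W[-1])
```

```text
0.076 yaw of along 76.698814 x at y=15: 595.37823 rms 0.031144096010448572 ends [601.70829784  41.66709018] [587.63500322 -17.91474869]
0.076 yaw of along 78.18875 x at y=15: 597.1073 rms 0.04886581887969836 ends [589.25438585 -22.40306416] [603.7287183   45.83352587]
0.08 yaw of along 76.69894 x at y=15: 594.6422 rms 0.031030172573150064 ends [600.94918031  41.57003713] [586.92930516 -17.78564075]
0.08 yaw of along 78.18864 x at y=15: 599.6387 rms 0.04858082043580446 ends [592.04866953 -21.1465211 ] [606.44184826  46.7074846 ]
0.084 yaw of along 76.698746 x at y=15: 593.9061 rms 0.030905329543264342 ends [600.19006278  41.47298409] [586.2236071  -17.65653282]
0.084 yaw of along 78.18885 x at y=15: 602.17 rms 0.04832759991875893 ends [594.8429532  -19.88997803] [609.15497822  47.58144334]
```

Emit:
drive_tool(
  moves="-34 -19.5 0 0 0 0;-34 -19.5 0 0 0 0;-34 -19.5 0 0 0 0;-34 -19.5 0 0 0 0;-34 -19.5 0 0 0 0;-34 -19.5 0 0 0 0;-34 -19.5 0 0 0 0;-34 -19.5 0 0 0 0;-34 -19.5 0 0 0 0;-34 -19.5 0 0 0 0",
  hand=0,
  force=20,
)

```text
time_s: 1.4
eef_pos: [0.4383, 0.3614, 0.227]
orientation: [3.141, 0.0, 2.905]
wrist_force: [1.0, 0.2, -0.2]
finger_gap: 0.0917
grasp_force: 0.0
```

```bash
cat >> h.py <<'E'
from scipy.spatial.transform import Rotation as Ro
def go(x,y,z,yaw):
    "shift in present tool axes (mm) and turn (rotvec deg, tool) to TCP pose pointing down, tool x at yaw deg"
    s=get_state(); A=Ro.from_euler("xyz",s["orientation"]); B=Ro.from_euler("xyz",[180,0,yaw],degrees=True)
    d=A.inv().apply(np.array([x,y,z])-np.array(s["eef_pos"])*1000)
    print("t",s["time_s"],"pos",np.round(np.array(s["eef_pos"])*1000,1),"rpy",np.round(np.degrees(s["orientation"]),2),"F",np.round(s["wrist_force"],2),"gap",round(s["finger_gap"]*1000,1),"grip",round(s["grasp_force"],1))
    print("shift",np.round(d,1),"turn",np.round((A.inv()*B).as_rotvec(degrees=True),2))
E
python3 -c "
from h import *
go(554,253,180,160)"
```

```text
t 1.4 pos [438.3 361.4 227. ] rpy [1.7997e+02 2.0000e-02 1.6644e+02] F [ 1.03  0.16 -0.16] gap 91.7 grip 0.0
shift [-137.9  -78.3   47. ] turn [0.03 0.02 6.44]
```

Emit:
drive_tool(
  moves="-34 -19.5 10 0 0 0;-34 -19.5 10 0 0 0;-34 -19.5 10 0 0 0;-34 -19.5 10 0 0 0;0 0 0 0 0 6.4;0 0 0 0 0 0;0 0 0 0 0 0;0 0 0 0 0 0",
)

```text
time_s: 2.2
eef_pos: [0.5503, 0.2565, 0.1871]
orientation: [3.141, -0.0, 2.798]
wrist_force: [-0.3, 0.5, -0.6]
finger_gap: 0.0919
grasp_force: 0.0
```

Run:
```python
from h import *
im,*cam=grab("top"); cv2.imwrite("pics/t1.png",im[...,::-1])
H,S,V=cv2.split(cv2.cvtColor(im,cv2.COLOR_RGB2HSV))
go(554,253,73,160)
im2,*c2=grab("scene")
o=np.hstack([cv2.resize(im[160:250,160:280],(400,300),interpolation=2),cv2.resize(im2[225:330,365:505],(400,300),interpolation=2)])
cv2.imwrite("pics/c1.png",o[...,::-1])
```

```text
t 2.25 pos [550.4 256.4 187.2] rpy [179.95  -0.   160.26] F [ 1.3  -0.16 -0.25] gap 91.7 grip 0.0
shift [ -4.5  -2.  114.2] turn [ 0.05 -0.    0.26]
```

View pics/c1.png

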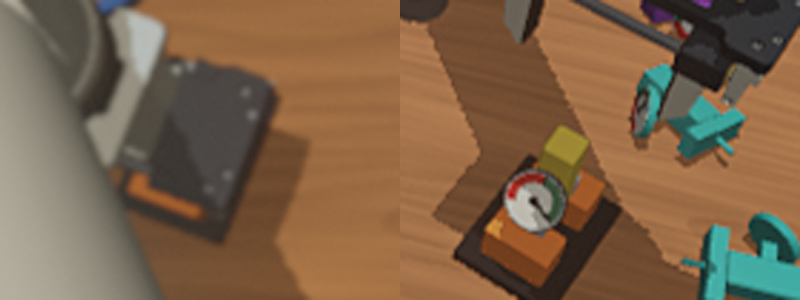

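The gripper is above the yellow column (scene crop about (560,165)) and straddles it. I'll go down now.

Emit:
drive_tool(
  moves="-4.5 -2 10 0 0 0.3;0 0 16 0 0 0;0 0 16 0 0 0;0 0 16 0 0 0;0 0 16 0 0 0;0 0 16 0 0 0;0 0 14 0 0 0;0 0 10 0 0 0;0 0 0 0 0 0;0 0 0 0 0 0",
)

```text
time_s: 3.3
eef_pos: [0.5548, 0.2515, 0.0727]
orientation: [3.142, -0.0, 2.788]
wrist_force: [1.0, -0.4, 0.2]
finger_gap: 0.0914
grasp_force: 0.0
```

```bash
python3 -c "
from h import *
go(554,253,73,160)
im,*cam=grab('scene')
H,S,V=cv2.split(cv2.cvtColor(im,cv2.COLOR_RGB2HSV))
cv2.imwrite('pics/c2.png',cv2.resize(im[225:330,365:505],(800,600),interpolation=2)[...,::-1])"
```

```text
t 3.3 pos [554.8 251.5  72.7] rpy [ 1.8000e+02 -1.0000e-02  1.5974e+02] F [ 0.95 -0.42  0.21] gap 91.4 grip 0.0
shift [ 1.3  1.1 -0.3] turn [ 0.   -0.01 -0.26]
```

View pics/c2.png

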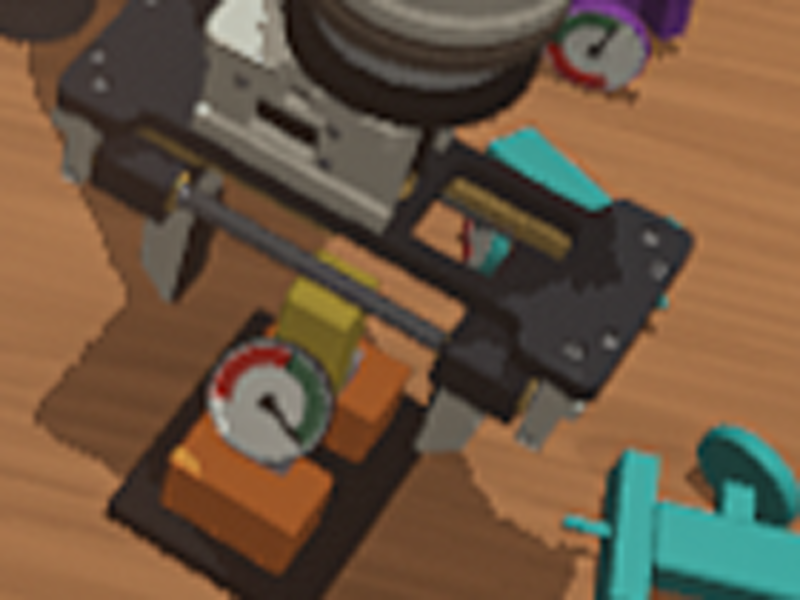

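The fingers sit either side of the column, which is at about (325,300) in the crop. I'll close on it.

Emit:
drive_tool(
  moves="0 0 0 0 0 0;0 0 0 0 0 0;0 0 0 0 0 0;0 0 0 0 0 0;0 0 0 0 0 0;0 0 0 0 0 0;0 0 0 0 0 0;0 0 0 0 0 0",
  hand=1,
  force=40,
)

```text
time_s: 4.15
eef_pos: [0.5547, 0.2514, 0.0727]
orientation: [-3.142, -0.0, 2.788]
wrist_force: [-0.1, 0.2, -0.1]
finger_gap: 0.0322
grasp_force: 0.0
```

Emit:
drive_tool(
  moves="0 0 0 0 0 0;0 0 0 0 0 0;0 0 0 0 0 0;0 0 0 0 0 0",
)

```text
time_s: 4.55
eef_pos: [0.5549, 0.2517, 0.0728]
orientation: [3.141, 0.0, 2.788]
wrist_force: [0.3, 1.6, 0.4]
finger_gap: 0.0237
grasp_force: 39.9
```

Emit:
drive_tool(
  moves="0 0 -5 0 0 0;0 0 -10 0 0 0;0 0 -15 0 0 0;0 0 -15 0 0 0;0 0 -15 0 0 0;0 0 -15 0 0 0;0 0 -15 0 0 0;0 0 0 0 0 0;0 0 0 0 0 0",
)

```text
time_s: 5.45
eef_pos: [0.5549, 0.2515, 0.1632]
orientation: [3.141, 0.001, 2.788]
wrist_force: [0.3, 0.1, -4.6]
finger_gap: 0.0237
grasp_force: 39.9
```

```bash
python3 -c "
from h import *
go(595,12,160,167)"
```

```text
t 5.45 pos [554.9 251.5 163.2] rpy [1.7997e+02 4.0000e-02 1.5973e+02] F [ 0.3   0.09 -4.58] gap 23.7 grip 39.9
shift [-120.6 -210.7    3.1] turn [ 0.03  0.04 -7.27]
```

Emit:
drive_tool(
  moves="-10 -18 0 0 0 0;-15 -26 0 0 0 0;-16 -28 0 0 0 0;-16 -28 0 0 0 0;-16 -28 0 0 0 0;-16 -28 0 0 0 0;-16 -28 0 0 0 0;-15.6 -26.7 3 0 0 0;0 0 0 0 0 -7.3;0 0 0 0 0 0",
)

```text
time_s: 6.45
eef_pos: [0.594, 0.0104, 0.1583]
orientation: [-3.141, -0.002, 2.914]
wrist_force: [-0.4, -0.6, -3.0]
finger_gap: 0.024
grasp_force: 39.9
```

Emit:
drive_tool(
  moves="0 0 0 0 0 0;0 0 0 0 0 0",
)

```text
time_s: 6.65
eef_pos: [0.5944, 0.0134, 0.1593]
orientation: [3.141, -0.001, 2.915]
wrist_force: [0.7, 0.3, -3.4]
finger_gap: 0.0238
grasp_force: 39.9
```

```bash
python3 -c "
from h import *
go(595,12,120,167)
o=[]
im,*cam=grab('scene'); a=proj((.595,.012,.1),*cam).astype(int); print(a)
b=im[a[1]-75:a[1]+45,a[0]-60:a[0]+60]; 
im2,*cam2=grab('top'); a2=proj((.595,.012,.1),*cam2).astype(int); print(a2)
b2=im2[a2[1]-60:a2[1]+60,a2[0]-60:a2[0]+60]
cv2.imwrite('pics/s3.png',im[...,::-1])
cv2.imwrite('pics/c3.png',np.hstack([cv2.resize(b,(400,400),interpolation=2),cv2.resize(b2,(400,400),interpolation=2)])[...,::-1])"
```

```text
t 6.65 pos [594.4  13.4 159.3] rpy [ 1.7997e+02 -6.0000e-02  1.6702e+02] F [ 0.66  0.27 -3.38] gap 23.8 grip 39.9
shift [-0.9 -1.3 39.3] turn [ 0.03 -0.06  0.02]
[296 263]
[325 180]
```

View pics/c3.png

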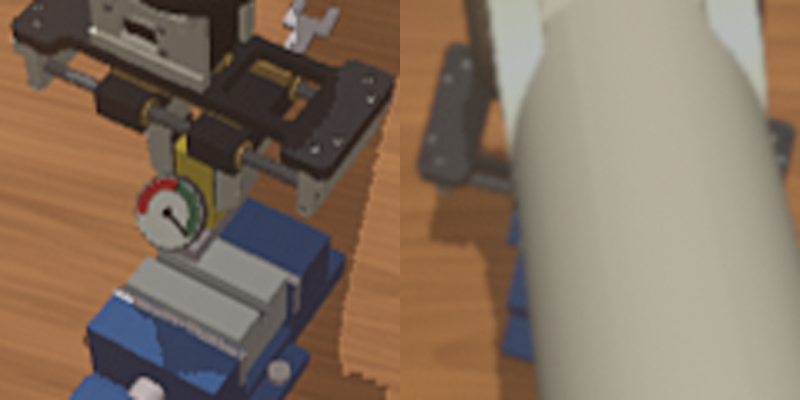

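The scene crop shows the gauge held over the block, dial at (170,213) and groove running (195,260)-(260,305). The arm hides it from the top camera. Both cameras' relative measurements put the groove middle at TCP x≈597 for y≈13.5.

```bash
python3 -c "
from h import *
go(597.2,13.7,130,167.1)"
```

```text
t 6.75 pos [594.6  13.3 159.6] rpy [ 1.7998e+02 -2.0000e-02  1.6707e+02] F [-0.16  0.29 -3.5 ] gap 24.1 grip 39.9
shift [-2.4  1.  29.6] turn [ 0.02 -0.02 -0.03]
```

Emit:
drive_tool(
  moves="-2.4 1 0 0 0 0;0 0 8 0 0 0;0 0 8 0 0 0;0 0 7 0 0 0;0 0 5 0 0 0;0 0 0 0 0 0;0 0 0 0 0 0;0 0 0 0 0 0",
)

```text
time_s: 7.55
eef_pos: [0.5977, 0.0124, 0.132]
orientation: [3.141, 0.001, 2.915]
wrist_force: [1.1, -0.3, -2.2]
finger_gap: 0.024
grasp_force: 39.9
```

Emit:
drive_tool(
  moves="0 0 1 0 0 0;0 0 1 0 0 0;0 0 1 0 0 0;0 0 1 0 0 0;0 0 0 0 0 0;0 0 0 0 0 0",
)

```text
time_s: 8.15
eef_pos: [0.5974, 0.0124, 0.1276]
orientation: [-3.142, -0.0, 2.915]
wrist_force: [0.9, -0.5, -3.8]
finger_gap: 0.024
grasp_force: 39.9
```

Emit:
drive_tool(
  moves="0 0 1 0 0 0;0 0 1 0 0 0;0 0 1 0 0 0;0 0 0 0 0 0;0 0 0 0 0 0",
)

```text
time_s: 8.65
eef_pos: [0.5973, 0.0124, 0.1246]
orientation: [-3.142, -0.0, 2.915]
wrist_force: [-0.1, -0.6, -3.1]
finger_gap: 0.0239
grasp_force: 39.9
```

Emit:
drive_tool(
  moves="0 0 1 0 0 0;0 0 1 0 0 0;0 0 0 0 0 0;0 0 0 0 0 0",
)

```text
time_s: 9.05
eef_pos: [0.5973, 0.0124, 0.1226]
orientation: [-3.142, -0.0, 2.915]
wrist_force: [-0.4, 0.4, -3.2]
finger_gap: 0.0239
grasp_force: 39.9
```

Emit:
drive_tool(
  moves="0 0 1 0 0 0;0 0 1 0 0 0;0 0 0 0 0 0;0 0 0 0 0 0",
)

```text
time_s: 9.45
eef_pos: [0.5973, 0.0124, 0.1206]
orientation: [-3.142, -0.0, 2.915]
wrist_force: [-0.2, -0.3, -2.4]
finger_gap: 0.0237
grasp_force: 39.9
```

```bash
python3 -c "
from h import *
go(597.2,13.7,110,167.1)
f=[]
for i in range(3): read_camera('scene'); f.append(get_state()['wrist_force'])
print(np.mean(f,0))
im,*cam=grab('scene')
cv2.imwrite('pics/s4.png',im[...,::-1]); a=proj((.6,.012,.11),*cam).astype(int)
cv2.imwrite('pics/c4.png',cv2.resize(im[a[1]-45:a[1]+45,a[0]-60:a[0]+60],(800,600),interpolation=2)[...,::-1])"
```

```text
t 9.45 pos [597.3  12.4 120.6] rpy [-1.8000e+02 -1.0000e-02  1.6703e+02] F [-0.16 -0.3  -2.4 ] gap 23.7 grip 39.9
shift [ 0.4  1.2 10.6] turn [-0.   -0.01 -0.07]
[-0.08167561  0.05373658 -3.26956495]
```

View pics/c4.png

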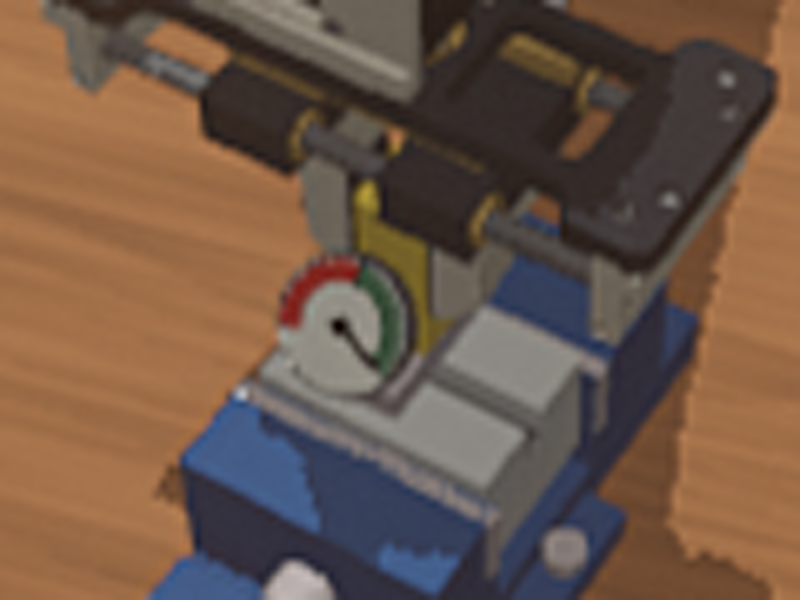

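The needle is still at full green ((345,330)→(375,360)) and there is no contact force. The probe tip is already below the block's top, so it is in the keyway. I'll keep going down.

Emit:
drive_tool(
  moves="0 0 1 0 0 0;0 0 1 0 0 0;0 0 0 0 0 0;0 0 0 0 0 0",
)

```text
time_s: 10.05
eef_pos: [0.5974, 0.0124, 0.1186]
orientation: [3.142, -0.0, 2.915]
wrist_force: [0.4, -0.1, -3.4]
finger_gap: 0.0238
grasp_force: 39.9
```

Emit:
drive_tool(
  moves="0 0 1 0 0 0;0 0 1 0 0 0;0 0 0 0 0 0;0 0 0 0 0 0",
)

```text
time_s: 10.45
eef_pos: [0.5973, 0.0124, 0.1166]
orientation: [-3.142, -0.0, 2.915]
wrist_force: [-0.1, 0.1, -3.1]
finger_gap: 0.0236
grasp_force: 39.9
```

Emit:
drive_tool(
  moves="0 0 1 0 0 0;0 0 1 0 0 0;0 0 0 0 0 0;0 0 0 0 0 0",
)

```text
time_s: 10.85
eef_pos: [0.5973, 0.0124, 0.1146]
orientation: [-3.142, -0.0, 2.915]
wrist_force: [0.2, -0.7, -2.9]
finger_gap: 0.024
grasp_force: 39.9
```

Emit:
drive_tool(
  moves="0 0 1 0 0 0;0 0 0 0 0 0;0 0 0 0 0 0",
)

```text
time_s: 11.15
eef_pos: [0.5975, 0.0124, 0.1139]
orientation: [3.142, 0.0, 2.915]
wrist_force: [-0.6, 0.3, -0.3]
finger_gap: 0.0239
grasp_force: 39.9
```

Emit:
drive_tool(
  moves="0 0 1 0 0 0;0 0 1 0 0 0;0 0 0 0 0 0;0 0 0 0 0 0",
)

```text
time_s: 11.55
eef_pos: [0.5975, 0.0125, 0.1117]
orientation: [3.142, 0.0, 2.915]
wrist_force: [-0.1, -0.4, 0.7]
finger_gap: 0.0237
grasp_force: 39.9
```

Emit:
drive_tool(
  moves="0 0 1 0 0 0;0 0 0 0 0 0;0 0 0 0 0 0",
)

```text
time_s: 11.85
eef_pos: [0.5975, 0.0124, 0.1107]
orientation: [3.142, 0.0, 2.915]
wrist_force: [0.4, 0.1, 0.5]
finger_gap: 0.0238
grasp_force: 39.9
```

Emit:
drive_tool(
  moves="0 0 0.7 0 0 0;0 0 0 0 0 0;0 0 0 0 0 0",
)

```text
time_s: 12.15
eef_pos: [0.5975, 0.0125, 0.11]
orientation: [3.142, 0.0, 2.915]
wrist_force: [-0.2, 0.5, 0.7]
finger_gap: 0.0235
grasp_force: 39.9
```

Emit:
drive_tool(
  moves="0 0 0.7 0 0 0;0 0 0 0 0 0;0 0 0 0 0 0",
)

```text
time_s: 12.45
eef_pos: [0.5975, 0.0125, 0.1098]
orientation: [3.142, 0.0, 2.915]
wrist_force: [-2.3, -0.5, 5.1]
finger_gap: 0.0237
grasp_force: 39.9
```

Emit:
drive_tool(
  moves="0 0 0.7 0 0 0;0 0 0 0 0 0;0 0 0 0 0 0",
)

```text
time_s: 12.75
eef_pos: [0.5975, 0.0124, 0.1098]
orientation: [-3.142, 0.0, 2.915]
wrist_force: [-3.7, -0.2, 9.9]
finger_gap: 0.0237
grasp_force: 39.9
```

Emit:
drive_tool(
  moves="0 0 0.4 0 0 0;0 0 0 0 0 0;0 0 0 0 0 0;0 0 0 0 0 0;0 0 0 0 0 0;0 0 0 0 0 0;0 0 0 0 0 0;0 0 0 0 0 0;0 0 0 0 0 0;0 0 0 0 0 0",
)

```text
time_s: 13.75
eef_pos: [0.5976, 0.0125, 0.1098]
orientation: [-3.141, 0.001, 2.915]
wrist_force: [-5.7, -0.4, 12.3]
finger_gap: 0.0237
grasp_force: 39.9
```

```bash
python3 -c "
from h import *
go(597.2,13.7,110,167.1)
print(get_state()['torque'])
im,*cam=grab('scene')
cv2.imwrite('pics/s5.png',im[...,::-1]); a=proj((.63,.005,.11),*cam).astype(int)
cv2.imwrite('pics/c5.png',cv2.resize(im[a[1]-30:a[1]+30,a[0]-40:a[0]+40],(800,600),interpolation=2)[...,::-1])"
```

```text
t 13.75 pos [597.6  12.5 109.8] rpy [-1.7999e+02  4.0000e-02  1.6704e+02] F [-5.66 -0.45 12.33] gap 23.7 grip 39.9
shift [ 0.6  1.1 -0.2] turn [-0.01  0.04 -0.06]
[-0.07115656  1.1517814  -0.02005443]
```

Emit:
drive_tool(
  moves="0 0 0 0 0 0;0 0 0 0 0 0;0 0 0 0 0 0;0 0 0 0 0 0;0 0 0 0 0 0",
)

```text
time_s: 14.3
eef_pos: [0.5976, 0.0125, 0.1098]
orientation: [-3.142, 0.001, 2.915]
wrist_force: [-5.4, -0.4, 11.9]
finger_gap: 0.0237
grasp_force: 39.9
```

View pics/c5.png

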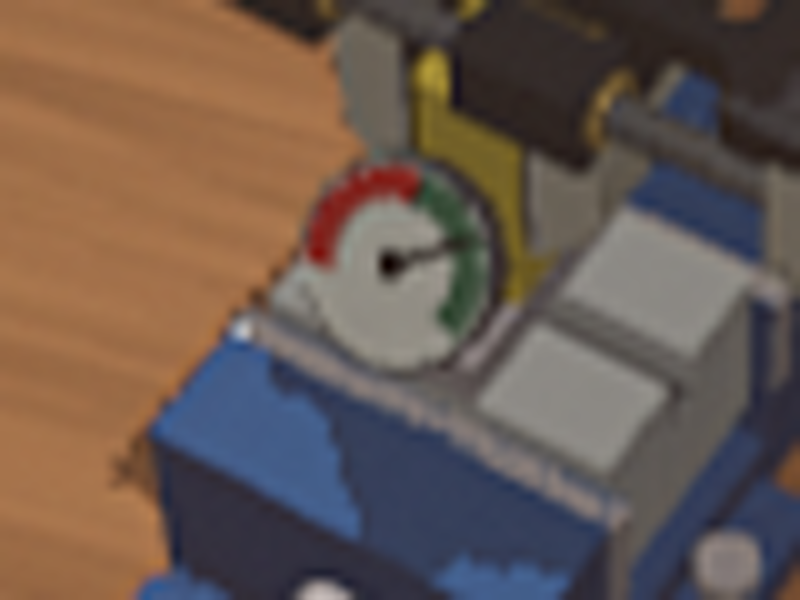

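The needle is midway through the green ((390,262)→(470,243)), about 1.1 rad, so the probe value is about 4.4 mm and the depth about 11.6 mm. The 4.4 mm travel from probe contact to foot contact agrees. The marker therefore goes to green. I'll lift and take the gauge back.

Emit:
drive_tool(
  moves="0 0 -2 0 0 0;0 0 -3 0 0 0;0 0 -6 0 0 0;0 0 -10 0 0 0;0 0 -15 0 0 0;0 0 -15 0 0 0;0 0 -5 0 0 0;0 0 0 0 0 0;0 0 0 0 0 7.3;0 0 0 0 0 0",
)

```text
time_s: 15.3
eef_pos: [0.5969, 0.0124, 0.1638]
orientation: [-3.141, -0.001, 2.787]
wrist_force: [0.2, -0.2, -3.1]
finger_gap: 0.0241
grasp_force: 39.9
```

```bash
python3 -c "
from h import *
go(554.8,251.6,163,159.75)"
```

```text
t 15.3 pos [596.9  12.4 163.8] rpy [-1.7997e+02 -4.0000e-02  1.5966e+02] F [ 0.22 -0.24 -3.09] gap 24.1 grip 39.9
shift [122.7 209.7   0.8] turn [-0.03 -0.04 -0.09]
```

Emit:
drive_tool(
  moves="10 17 0 0 0 0;16 27 0 0 0 0;16 27 0 0 0 0;16 27 0 0 0 0;16 27 0 0 0 0;16 27 0 0 0 0;16 27 0 0 0 0;16.7 30.7 0 0 0 0;0 0 0 0 0 0;0 0 0 0 0 0",
)

```text
time_s: 16.3
eef_pos: [0.554, 0.2529, 0.1636]
orientation: [-3.141, -0.001, 2.793]
wrist_force: [0.6, -1.2, -3.2]
finger_gap: 0.0237
grasp_force: 39.9
```

Emit:
drive_tool(
  moves="0 0 0 0 0 0;0 0 0 0 0 0;0 0 0 0 0 0",
)

```text
time_s: 16.6
eef_pos: [0.5554, 0.2502, 0.1641]
orientation: [-3.141, 0.0, 2.786]
wrist_force: [0.6, -0.7, -3.7]
finger_gap: 0.024
grasp_force: 39.9
```

```bash
python3 -c "
from h import *
go(554.8,251.6,73,159.75)"
```

```text
t 16.6 pos [555.4 250.2 164.1] rpy [-1.7997e+02  1.0000e-02  1.5964e+02] F [ 0.56 -0.72 -3.75] gap 24.0 grip 39.9
shift [ 1.   1.2 91.1] turn [-0.03  0.01 -0.11]
```

Go down to about 74.5 first, then feel for contact.

Emit:
drive_tool(
  moves="1 1.2 0 0 0 -0.1;0 0 15 0 0 0;0 0 15 0 0 0;0 0 15 0 0 0;0 0 15 0 0 0;0 0 15 0 0 0;0 0 10 0 0 0;0 0 4 0 0 0;0 0 0 0 0 0;0 0 0 0 0 0",
)

```text
time_s: 17.6
eef_pos: [0.5549, 0.2534, 0.0757]
orientation: [3.141, 0.001, 2.79]
wrist_force: [1.1, 0.3, -2.3]
finger_gap: 0.0235
grasp_force: 39.9
```

Emit:
drive_tool(
  moves="0 0 0.7 0 0 0;0 0 0 0 0 0;0 0 0 0 0 0",
)

```text
time_s: 17.9
eef_pos: [0.5547, 0.2532, 0.075]
orientation: [3.141, 0.001, 2.79]
wrist_force: [0.4, -0.7, -3.1]
finger_gap: 0.0235
grasp_force: 39.9
```

Emit:
drive_tool(
  moves="0 0 0.7 0 0 0;0 0 0 0 0 0;0 0 0 0 0 0",
)

```text
time_s: 18.2
eef_pos: [0.5544, 0.2531, 0.0738]
orientation: [-3.142, -0.0, 2.79]
wrist_force: [0.1, -0.3, -2.2]
finger_gap: 0.0238
grasp_force: 39.9
```

Emit:
drive_tool(
  moves="0 -1.5 0 0 0 0;0 0 0 0 0 0;0 0 0.7 0 0 0;0 0 0 0 0 0;0 0 0 0 0 0",
)

```text
time_s: 18.7
eef_pos: [0.5538, 0.2517, 0.0731]
orientation: [-3.142, -0.0, 2.79]
wrist_force: [-0.4, 0.4, -2.8]
finger_gap: 0.024
grasp_force: 39.9
```

Emit:
drive_tool(
  moves="0 0 0.6 0 0 0;0 0 0 0 0 0;0 0 0 0 0 0",
)

```text
time_s: 19.0
eef_pos: [0.5539, 0.2518, 0.0728]
orientation: [3.141, 0.0, 2.79]
wrist_force: [-1.7, -0.7, 1.3]
finger_gap: 0.0237
grasp_force: 39.9
```

Emit:
drive_tool(
  moves="0 0 0 0 0 0;0 0 0 0 0 0;0 0 0 0 0 0;0 0 0 0 0 0;0 0 0 0 0 0;0 0 0 0 0 0;0 0 0 0 0 0;0 0 0 0 0 0;0 0 0 0 0 0;0 0 0 0 0 0",
  hand=0,
)

```text
time_s: 20.0
eef_pos: [0.5539, 0.2517, 0.0725]
orientation: [3.142, -0.0, 2.79]
wrist_force: [-0.1, -0.2, -0.6]
finger_gap: 0.0916
grasp_force: 0.0
```

Emit:
drive_tool(
  moves="0 0 -2 0 0 0;0 0 -10 0 0 0;0 0 -15 0 0 0;0 0 -20 0 0 0;0 0 -20 0 0 0;0 0 -20 0 0 0;0 0 -13 0 0 0;0 0 0 0 0 0;0 0 0 0 0 0",
)

```text
time_s: 20.9
eef_pos: [0.5539, 0.2516, 0.1728]
orientation: [3.141, 0.0, 2.79]
wrist_force: [0.3, -0.2, -0.3]
finger_gap: 0.0917
grasp_force: 0.0
```

Run:
```python
from h import *
go(540,-270,170,167)
for n in("top","scene"):
    im,*cam=grab(n); H,S,V=cv2.split(cv2.cvtColor(im,cv2.COLOR_RGB2HSV))
    m=(V<62).astype(np.uint8); r=(440,195,45,35) if n=="top" else (165,212,40,35)
    b,c,s=blob(m,r); print(n,c,s,hs if 0 else "",rect(b,.054,*cam),rect(b,.014,*cam))
    if n=="top": A=cv2.resize(im[180:255,405:505],(400,300),interpolation=2)
    else: B=cv2.resize(im[205:280,140:240],(400,300),interpolation=2); C=cv2.resize(im[255:345,370:490],(400,300),interpolation=2)
cv2.imwrite("pics/c6.png",np.vstack([np.hstack([A,B]),np.hstack([C,C])])[...,::-1])
```

```text
t 20.9 pos [553.9 251.6 172.8] rpy [1.7998e+02 2.0000e-02 1.5983e+02] F [ 0.29 -0.18 -0.31] gap 91.7 grip 0.0
shift [-166.8 -494.4    2.7] turn [ 0.01  0.02 -7.17]
top [463.56 214.84] [456 209  16  12 125]  (array([ 533.6, -284.6]), array([23.8, 30.1]), 19.4) (array([ 538.5, -295.8]), array([24.7, 31.2]), 19.4)
scene [182.91129032 230.73387097] [166 220  39  26 248]  (array([ 558.9, -259.3]), array([106.6,  38.8]), 68.6) (array([ 530.2, -284.4]), array([112.4,  40.9]), 68.6)
```

View pics/c6.png

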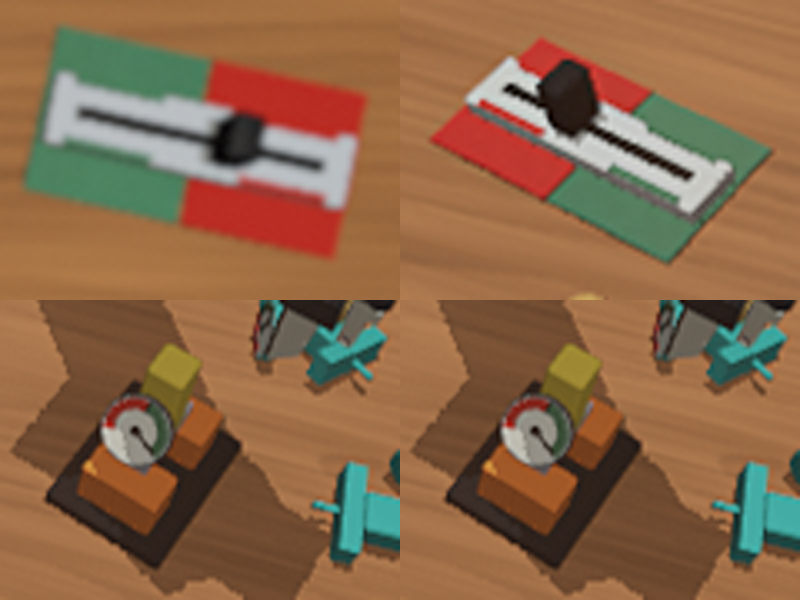

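The gauge stands on its stand again with its probe fully out. The tally marker is at (240,138) in the top crop, on the slot line running (80,113) green to (322,165) red.

Run:
```python
from h import *
im,*cam=grab("top")
g=toplane((425,208.25),.014,*cam);r=toplane((485.5,221.25),.014,*cam);m=toplane((465.3,212.5),.054,*cam)
d=(g-r)/np.linalg.norm(g-r); print("green",g,"red",r,"len",np.linalg.norm(g-r),"dir deg",np.degrees(np.arctan2(d[1],d[0])),"marker",m,"along",(m-r)@d, "off",np.cross(d[:2],(m-r)[:2]))
im,*cam=grab("scene"); f=lambda u,v:(140+(u-400)/4,205+v/4)
g=toplane(f(692,177),.014,*cam);r=toplane(f(507,88),.014,*cam);m=toplane(f(572,80),.054,*cam)
d=(g-r)/np.linalg.norm(g-r); print("green",g,"red",r,"dir",np.degrees(np.arctan2(d[1],d[0])),"marker",m,"along",(m-r)@d)
p=r+d*20
```

```text
green [ 0.55166819 -0.21053342  0.014     ] red [ 0.52462692 -0.34494247  0.014     ] len 0.13710223489082976 dir deg 78.62472560232186 marker [ 0.53844846 -0.28888609  0.054     ] along 0.05768131035625443 off -0.00249379489810494
green [ 0.55548842 -0.20680311  0.014     ] red [ 0.52840175 -0.3417679   0.014     ] dir 78.65181741736117 marker [ 0.54025002 -0.28218834  0.054     ] along 0.060746149975280925<stdin>:4: DeprecationWarning: Arrays of 2-dimensional vectors are deprecated. Use arrays of 3-dimensional vectors instead. (deprecated in NumPy 2.0)
```

Emit:
drive_tool(
  moves="0 0 0 0 0 -4.4;0 0 0 0 0 -4.4;-3 -20 0 0 0 0;-5.7 -36 0 0 0 0;-5.7 -36 0 0 0 0;-5.7 -36 0 0 0 0;-5.7 -36 0 0 0 0;-5.7 -36 0 0 0 0;-5.7 -36 0 0 0 0;-5.7 -36 0 0 0 0",
  hand=1,
  force=20,
)

```text
time_s: 22.1
eef_pos: [0.5417, -0.0248, 0.1718]
orientation: [-3.141, -0.001, 2.943]
wrist_force: [0.9, 0.7, 0.1]
finger_gap: 0.0164
grasp_force: 0.0
```

Emit:
drive_tool(
  moves="-5.7 -36 0 0 0 0;-5.7 -36 0 0 0 0;-5.7 -36 0 0 0 0;-5.7 -36 0 0 0 0;-5.7 -36 0 0 0 0;-5.7 -36 0 0 0 0;-5.7 -36 0 0 0 0;-5.7 -36 0 0 0 0;0 0 0 0 0 0;0 0 0 0 0 0",
)

```text
time_s: 23.1
eef_pos: [0.5293, -0.3155, 0.1714]
orientation: [3.141, -0.002, 2.941]
wrist_force: [-0.6, 0.9, 0.3]
finger_gap: 0.0004
grasp_force: 0.0
```

```bash
python3 -c "
from h import *
go(529.3,-329.3,32,168.6)"
```

```text
t 23.1 pos [ 529.3 -315.5  171.4] rpy [ 1.7997e+02 -1.0000e-01  1.6849e+02] F [-0.64  0.88  0.3 ] gap 0.4 grip 0.0
shift [ -3.  -13.6 139.4] turn [ 0.03 -0.1  -0.11]
```

Emit:
drive_tool(
  moves="-3 -14.6 0 0 0 0;0 0 20 0 0 0;0 0 25 0 0 0;0 0 25 0 0 0;0 0 25 0 0 0;0 0 20 0 0 0;0 0 15 0 0 0;0 0 8 0 0 0;0 0 0 0 0 0;0 0 0 0 0 0",
)

```text
time_s: 24.1
eef_pos: [0.531, -0.3299, 0.0352]
orientation: [-3.141, 0.001, 2.944]
wrist_force: [0.3, -0.4, -0.1]
finger_gap: 0.0002
grasp_force: 0.0
```

```bash
python3 -c "
from h import *
go(526.5+.1977*118,-343+.98*118-29,32,168.6)
im,*c=grab('scene'); im2,*c=grab('top')
cv2.imwrite('pics/c7.png',np.hstack([cv2.resize(im2[180:255,405:505],(400,300),interpolation=2),cv2.resize(im[190:280,130:250],(400,300),interpolation=2)])[...,::-1])"
```

```text
t 24.1 pos [ 531.  -329.9   35.2] rpy [-1.7998e+02  6.0000e-02  1.6865e+02] F [ 0.33 -0.35 -0.07] gap 0.2 grip 0.0
shift [-4.  75.8  3.1] turn [-0.02  0.06  0.05]
```

View pics/c7.png

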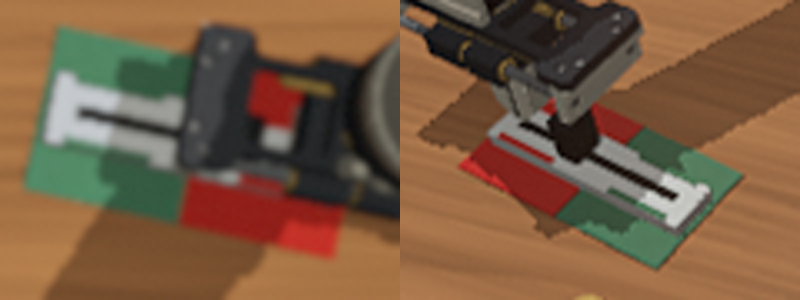

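The shut fingers are just on the red side of the marker (scene crop (575,140)). I'll push it towards green.

Emit:
drive_tool(
  moves="0 0 2 0 0 0;0 5 0 0 0 0;0 8 0 0 0 0;0 8 0 0 0 0;0 8 0 0 0 0;0 8 0 0 0 0;0 8 0 0 0 0;0 8 0 0 0 0;0 8 0 0 0 0;0 4 0 0 0 0",
)

```text
time_s: 25.2
eef_pos: [0.5437, -0.2646, 0.0326]
orientation: [3.141, 0.0, 2.944]
wrist_force: [0.8, -1.7, 0.3]
finger_gap: 0.0003
grasp_force: 0.8
```

Emit:
drive_tool(
  moves="0 2 0 0 0 0;0 2 0 0 0 0;0 2 0 0 0 0;0 2 0 0 0 0;0 0 0 0 0 0",
)

```text
time_s: 25.7
eef_pos: [0.5447, -0.2578, 0.0324]
orientation: [3.141, -0.0, 2.943]
wrist_force: [0.2, -1.1, 0.3]
finger_gap: 0.0006
grasp_force: 0.4
```

Emit:
drive_tool(
  moves="0 2 0 0 0 0;0 2 0 0 0 0;0 2 0 0 0 0;0 0 0 0 0 0",
)

```text
time_s: 26.1
eef_pos: [0.5459, -0.2516, 0.0324]
orientation: [3.141, -0.0, 2.944]
wrist_force: [1.0, -0.5, -0.3]
finger_gap: 0.0003
grasp_force: 0.3
```

```bash
python3 -c "
from h import *
go(526.5+.1977*118,-343+.98*118-29,32,168.6)"
```

```text
t 26.1 pos [ 545.9 -251.6   32.4] rpy [ 1.7998e+02 -2.0000e-02  1.6867e+02] F [ 0.96 -0.5  -0.32] gap 0.3 grip 0.3
shift [-4.8 -3.9  0.4] turn [ 0.02 -0.02  0.07]
```

Emit:
drive_tool(
  moves="0 2 0 0 0 0;0 2 0 0 0 0;0 2 0 0 0 0;0 0 0 0 0 0",
)

```text
time_s: 26.5
eef_pos: [0.5471, -0.2457, 0.0324]
orientation: [3.141, -0.0, 2.944]
wrist_force: [0.6, -1.1, -0.3]
finger_gap: 0.0004
grasp_force: 0.3
```

Emit:
drive_tool(
  moves="0 1.5 0 0 0 0;0 1.5 0 0 0 0;0 0 0 0 0 0",
)

```text
time_s: 26.8
eef_pos: [0.5475, -0.2438, 0.0325]
orientation: [-3.141, -0.0, 2.943]
wrist_force: [0.1, -2.6, -1.2]
finger_gap: 0.0002
grasp_force: 1.2
```

Emit:
drive_tool(
  moves="0 1.5 0 0 0 0;0 1.5 0 0 0 0;0 0 0 0 0 0",
)

```text
time_s: 27.1
eef_pos: [0.5475, -0.2435, 0.0326]
orientation: [-3.138, 0.0, 2.941]
wrist_force: [-0.8, -7.8, -1.8]
finger_gap: 0.0007
grasp_force: 3.8
```

Emit:
drive_tool(
  moves="0 1.5 0 0 0 0;0 1 0 0 0 0;0 0 0 0 0 0",
)

```text
time_s: 27.4
eef_pos: [0.5475, -0.2433, 0.0326]
orientation: [-3.136, 0.001, 2.939]
wrist_force: [-1.5, -11.9, -2.6]
finger_gap: 0.0004
grasp_force: 5.8
```

The marker has stalled against its end stop. I'll back off, lift and check.

Emit:
drive_tool(
  moves="0 -6 0 0 0 0;0 -12 0 0 0 0;0 -12 0 0 0 0;0 0 -15 0 0 0;0 0 -25 0 0 0;0 0 -30 0 0 0;0 -30 -30 0 0 0;20 -35 -20 0 0 0;20 -35 0 0 0 0;20 -35 0 0 0 0",
)

```text
time_s: 28.4
eef_pos: [0.4576, -0.3889, 0.155]
orientation: [-3.141, 0.003, 2.944]
wrist_force: [-0.2, -0.7, -0.7]
finger_gap: 0.0008
grasp_force: 0.0
```

Emit:
drive_tool(
  moves="30 -20 0 0 0 0;30 0 0 0 0 0;30 0 0 0 0 0;20 0 0 0 0 0;0 0 0 0 0 0;0 0 0 0 0 0",
)

```text
time_s: 29.0
eef_pos: [0.3465, -0.386, 0.1537]
orientation: [-3.141, 0.002, 2.943]
wrist_force: [-0.2, -0.4, -0.3]
finger_gap: 0.0005
grasp_force: 0.0
```

```bash
python3 -c "
from h import *
im,*c=grab('scene'); im2,*c=grab('top'); print(get_state()['time_s'])
cv2.imwrite('pics/c8.png',np.vstack([np.hstack([cv2.resize(im2[180:255,405:505],(400,300),interpolation=2),cv2.resize(im[205:280,140:240],(400,300),interpolation=2)]),np.hstack([cv2.resize(im[255:345,370:490],(400,300),interpolation=2),cv2.resize(im2,(400,300))])])[...,::-1])"
```

```text
29.1
```

View pics/c8.png

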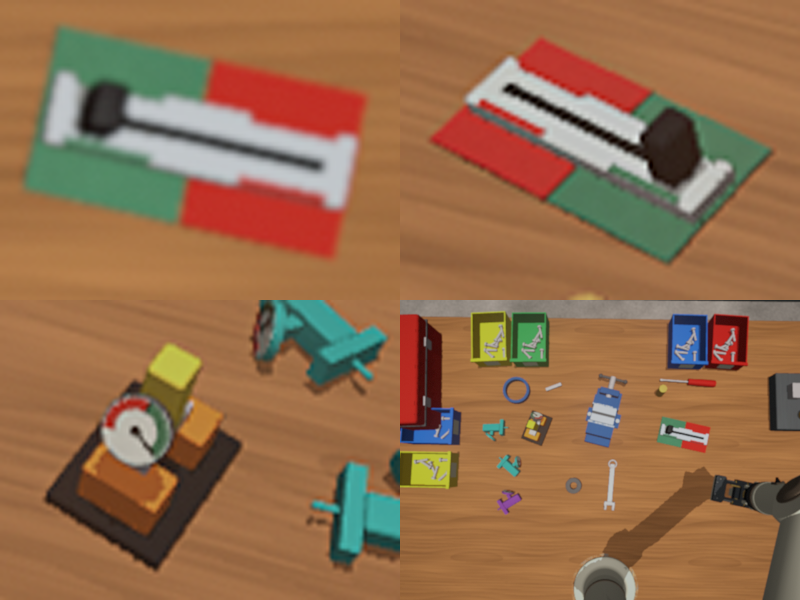

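The marker is at the green end ((103,108) in the top crop), the gauge stands on its stand, and the bystanders haven't moved.

```bash
python3 -c "
from bench import *
print(hand_in())"
```

```text
the job is handed in; nothing more can be done
None
```

The keyway reads about 11.6 mm deep, so the marker is pushed fully to the green end; the gauge is back standing on its stand, the other loose things are where they were, and the job was handed in at about 29 s.

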